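Register a colour sample board in the stencilling jig

TASK

Register the white colour sample board in the stencilling jig: using the fingers only to push, bring it home into the corner, flat against the aluminium fence and up against the blue fixed stop, and slide the red sliding stop along the fence until its white pad rests against the board's other side, so that the board cannot shift. Do not grip or lift anything, and leave the rosette, the brush and the other things on the bench where they are.

Things in the scene. Friction and masses are not known exactly. Their poses are not given: they have to be found in the camera images.
- jig: Stencilling jig screwed to the bench: grey base board 300 (x) x 480 (y) x 18 mm thick with a fence and a fixed stop. Origin: centre of its underside, on the bench (z = 0); x points away from the robot to the fence, y to the robot's left along the fence, z up. Seated in the corner, the sample board's centre is at jig x = +40, y = +60 mm, its axes parallel to the jig's.
- fence_face (a point): Point on the working face (looking to jig -x) of the aluminium fence, at jig x = +100, y = +60 mm, 36 mm above the bench. The fence runs along jig y over the whole board, 30 mm thick, its top 63 mm above the bench. Axes parallel to the jig's.
- fixed_stop_face (a point): Point on the working face (looking to jig -y) of the blue fixed stop, at jig x = +40, y = +140 mm, 36 mm above the bench. The stop is a bar 25 mm thick from jig x = +2 to +100 mm, its top 48 mm above the bench; with the fence it forms the corner. Axes parallel to the jig's.
- sample_board: Loose white board, 120 (x) x 160 (y) x 18 mm thick, about 0.26 kg, twelve colour swatches on top, lying flat on the jig's base board (its top 36 mm above the bench). Origin: centre of its underside. It lies askew by up to 0.3 rad from the jig's axes; its +x side goes against the fence, its +y side against the fixed stop.
- sliding_stop (a joint): Travel in m of the red sliding stop along the fence towards jig +y (to the fixed stop), range 0 to 0.20: the face of its white pad lies at jig y = -0.200 + value; 0.180 when it touches the seated board. It starts right of the board, slides stiffly (about 2 N) and stays where left. A steel shoe, 60 mm wide, and thumb nut ride on the fence, top 83 mm above the bench.
- stop_back (a point): Point on the flat back (the -y side, away from the board) of the sliding stop's red arm, at jig x = +45 mm, 44 mm above the bench; pushing here towards jig +y slides the stop. The arm stands out from the fence over jig x = +8 to +98 mm, from 21 to 63 mm above the bench, and is 20 mm thick along y with its pad. Axes parallel to the jig's.
- stop_pad (a point): Middle of the lower edge of the working face (looking to jig +y) of the sliding stop's white pad, 86 mm long by 36 mm high, 23 mm above the bench; this face meets the sample board. Axes parallel to the jig's.
- rosette: Cream plaster rosette, disc of 68 mm diameter, 19 mm high, lying loose on the near right corner of the jig's base board. Origin: centre of its underside. Leave alone.
- flat_brush: Flat paint brush with wooden handle, 210 mm long, 30 mm wide, 14 mm thick, lying on the jig's base board to the left of the fixed stop. Origin on its underside near mid-length. Leave alone.
- can_black: Black spray can, 65 mm diameter, 190 mm high, standing on the bench left of the jig. Origin: centre of its underside. Leave alone.
- can_white: White spray can with grey cap and band, 65 mm diameter, 190 mm high, standing left of the jig. Origin: centre of its underside. Leave alone.
- can_blue: Blue spray can with white cap and band, 65 mm diameter, 190 mm high, standing left of the jig. Origin: centre of its underside. Leave alone.
- paint_jar: Amber glass paint jar with green lid, 72 mm diameter, 76 mm high, standing on the bench right of the jig. Origin: centre of its underside. Leave alone.
- scraper: Wide steel scraper with dark wooden handle, 200 mm long, 85 mm wide, 18 mm thick, lying on the bench to the right. Origin on its underside near mid-length. Leave alone.
- brush_tub: White plastic tub of 133 mm diameter, 125 mm high, with brushes standing in it to about 215 mm, on the bench to the left. Origin: centre of its underside. Leave alone.

How it is judged:
By the outcome, as a careful person would: the job done as asked, in the order asked, and still so for the second after the job is handed in, with the robot touching nothing.
It also fails if it takes over 48 s, if anything falls off the work surface, if the arm or the gripper's body presses on something with over 40 N, if the wrist force passes 120 N, or if a joint passes its speed limit or range.

ROBOT

A 6-joint arm with a two-finger parallel gripper is mounted at the origin on the work surface. World frame = base frame: x ahead of the robot, y to its left, z up, the work surface at z = 0. Lengths are in mm, angles in degrees, forces in N, time in s.
With the tool pointing down it reaches from about 300 to 850 mm from the base axis. Payload 4.2 kg.
Tool frame: the origin (TCP) lies midway between the tips of the shut fingers; the grasp point (between the pads) lies 19 mm behind it; z points along the fingers, y is the line along which they close (so a half turn about z gives the same grasp; the last joint's range is limited). The gripper opens to 91 mm and grips with 3 to 60 N. Pads are 32 mm wide; open, the fingers measure 118 mm over their backs; the gripper's body (76 mm by 178 mm) begins 60 mm behind the grasp point.
Start: joints at [-66.119, 18.312, 89.639, -0, 72.044, -1.146], TCP at [243.254, -521.028, 213.976] pointing down, gripper open.
Joint ranges: [-177.97, 177.97], [-48.28, 115.42], [12.27, 149.76], [-77.06, 257.06], [2.81, 150.46], [-146.56, 146.56]. Speed limits (degrees/s): [147.25, 147.25, 180, 180, 180, 180].

INTERFACE

Orientations are given as [roll, pitch, yaw] about the fixed x, y, z axes, in that order (R = Rz(yaw) Ry(pitch) Rx(roll)).
In Python, from workcell import state, grab_frame, camera_model, workorder gives the robot as it stands.
- The arm moves only by the tool carry_out, never from a script. Its argument "commands" is a list of rows, each a list of 7 numbers: the turn, a rotation vector about the tool's x, y, z in degrees, then the shift along the tool's x, y, z in mm, then the opening, from -1 (shut) to 1 (fully open). In form: [[ax, ay, az, dx, dy, dz, hand], ...]. A call has 1 to 20 rows; each row is the pose to reach, as a shift and turn from the pose commanded when the call began, along the tool's axes at that moment; what a row does not reach only later rows make up. A row lasts 1/10 s, in which the tool goes at most 50 mm and 8.59 degrees, less where a joint would pass 70% of its speed; a pose out of reach is approached as far as the arm can. A call with a gripper value outside its range is refused whole. The fingers move at their own pace and stop on an object; "force" is the grip in N (left out, the last holds). Time passes only in rows, so rows that repeat a pose let the fingers close. It gives the time, the measured TCP pose, the force, the opening and the grip force at its end, in the units of the state.
- state(): the state, without advancing time (a new reading comes with each control period).
- grab_frame(name): name is "scene" or "top"; returns the picture (400x640x3 uint8, red, green, blue); there is no depth.
- camera_model(name): a dict with "fx", "fy", "cx", "cy" (pixels), "origin" and "rotation" of the camera in the world. Camera axes: x right, y up, looking along -z (the intrinsics and any distortion apply to the point x, -y, -z); pixel columns grow to the right and rows downward; lengths in mm; the calibration is good to about 2 mm. A picture is of the moment at which its call begins. camera_model takes no time and is no camera call.
- workorder.job_done(): hands the job in; it is judged then, once.
The state is a dict: "time_s": time; "qpos": joint angles; "qvel": joint speeds; "effort": joint torques, N m; "ee_pos": TCP position; "ee_rot": TCP orientation; "force": force on the tool from outside, world axes, zero at the start; "torque": the same for the moment, N m; "gripper_width": finger opening in mm; "gripper_force": force on a finger pad.
Only numpy, scipy, OpenCV 4.12 (cv2) and the standard library are available. Lean on these libraries where they do the work, as an engineer would, in place of code of your own. Each camera call takes 0.05 s, during which the arm holds its last target. There are 200 camera calls.

## Working session

There is one attempt and no reset: what is moved stays moved. The work goes in short steps, Python scripts to look and compute and a tool call to move; the robot and the scene stay as the last step left them, time stands still between calls to the robot, and variables do not carry over. Pictures are saved under pics/ and viewed, at most 10 in all, crops included, and the job is handed in when it is done.

Besides the shell and the picture viewer there is one more tool, called as a command line: name --pt "numbers of a row" for each row, then --argument value for the rest. carry_out: Moves the arm, as the interface text tells. Its arguments: {"type":"object","properties":{"commands":{"type":"array"},"force":{"type":"number"}},"required":["commands"]}

```bash
ls; mkdir -p pics; python3 - <<'E'
from workcell import state, grab_frame, camera_model
import cv2
for n in("scene","top"):
    cv2.imwrite(f"pics/{n}0.png",grab_frame(n)[:,:,::-1]); print(camera_model(n))
print(state())
E
```

```text
pics
{'fx': 435.97194206875827, 'fy': 435.97194206875827, 'cx': 314.4446250207999, 'cy': 201.66438896454432, 'origin': array([1515.3493202 , -236.51798179, 1211.79295261]), 'rotation': array([41.09269366,  0.66395509, 75.82242524])}
{'fx': 461.54818994306436, 'fy': 461.54818994306436, 'cx': 318.5257136082403, 'cy': 204.2261579389216, 'origin': array([ 432.14601915,  -12.70321969, 1697.65635045]), 'rotation': array([  4.60943723,  -0.21787537, -89.92118708])}
{'time_s': 0.1, 'qpos': array([-6.61199997e+01,  1.83465017e+01,  8.96989098e+01,  1.21143202e-03,
        7.20430033e+01, -1.14549178e+00]), 'qvel': array([ 0.01941857, -0.04575013, -0.17603539, -0.04356645, -0.03171395,
       -0.02778744]), 'effort': array([-5.34759965e-04, -4.13331878e+01, -2.32509667e+01,  7.27820140e-02,
        4.21549135e-02, -5.99067607e-05]), 'ee_pos': array([ 243.06824609, -520.60779819,  213.22257796]), 'ee_rot': array([-1.79911626e+02, -2.91913681e-03,  2.50251154e+01]), 'force': array([0.19278171, 0.55844109, 0.38655902]), 'torque': array([ 0.00248336,  0.03214833, -0.00699995]), 'gripper_force': 0.0, 'gripper_width': 91.08161093177947}
```

View pics/top0.png

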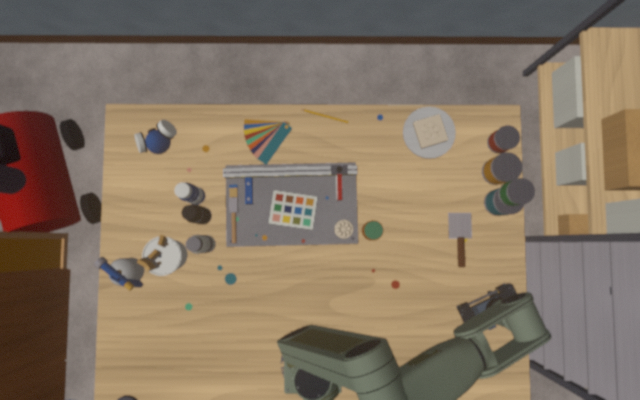

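View pics/scene0.png

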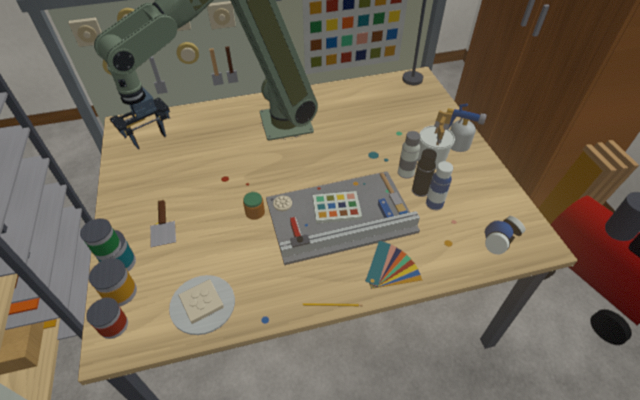

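The top view shows the jig at about (225–358, 163–247), board at (270–317, 190–230), blue stop (249,190), red arm (339,187) and rosette (344,229). The scene view agrees: jig at (268–418, 175–260). Next I'll measure.

```bash
cat > h.py <<'E'
import numpy as np, cv2
from scipy.spatial.transform import Rotation as R
from workcell import state, grab_frame, camera_model
def ray(n,px,z):
    c=camera_model(n); px=np.atleast_2d(np.float64(px))
    d=np.c_[(px[:,0]-c["cx"])/c["fx"],-(px[:,1]-c["cy"])/c["fy"],-np.ones(len(px))]
    d=R.from_euler("xyz",c["rotation"],degrees=True).apply(d)
    o=np.array(c["origin"]); return (o+d*((z-o[2])/d[:,2])[:,None])[:,:2]
def proj(n,P):
    c=camera_model(n); p=R.from_euler("xyz",c["rotation"],degrees=True).inv().apply(np.atleast_2d(P)-c["origin"])
    return np.c_[c["cx"]+c["fx"]*p[:,0]/-p[:,2],c["cy"]-c["fy"]*p[:,1]/-p[:,2]]
def big(m):
    cs,_=cv2.findContours(m.astype(np.uint8),cv2.RETR_EXTERNAL,cv2.CHAIN_APPROX_NONE)
    return max(cs,key=cv2.contourArea)[:,0,:]
def rect(n,pts,z):
    r=cv2.minAreaRect(ray(n,pts,z).astype(np.float32)); return np.round(r[0],1),np.round(r[1],1),round(r[2],2)
def win(m,x0,x1,y0,y1):
    o=np.zeros_like(m); o[y0:y1,x0:x1]=m[y0:y1,x0:x1]; return o
E
python3 - <<'E'
from h import *
t=grab_frame("top"); cv2.imwrite("pics/c1.png",cv2.resize(t[150:260,215:375],None,fx=5,fy=5,interpolation=cv2.INTER_CUBIC)[:,:,::-1])
s=grab_frame("scene"); cv2.imwrite("pics/c2.png",cv2.resize(s[165:270,260:430],None,fx=4.7,fy=4.7,interpolation=cv2.INTER_CUBIC)[:,:,::-1])
h=cv2.cvtColor(t,cv2.COLOR_RGB2HSV); H,S,V=[h[...,i].astype(int) for i in range(3)]
print("white",rect("top",big(win((V>175)&(S<60),262,326,184,236)),36))
print("red",rect("top",big(win(((H<10)|(H>170))&(S>120),328,352,165,205)),63))
print("blue",rect("top",big(win((H>100)&(H<130)&(S>90),240,258,170,210)),48))
print("grey",rect("top",big(win((S<50)&(V<200),218,365,155,255)),18))
E
```

```text
white (array([515.2, 116.7]), array([78. , 38.8]), 84.08)
red (array([627.6, -93.4]), array([10.7, 89.7]), 89.88)
blue (array([616.1, 232.8]), array([86.9, 18. ]), 0.8)
grey (array([585.1,  86.4]), array([330.2, 488.5]), 0.62)
```

View pics/c1.png

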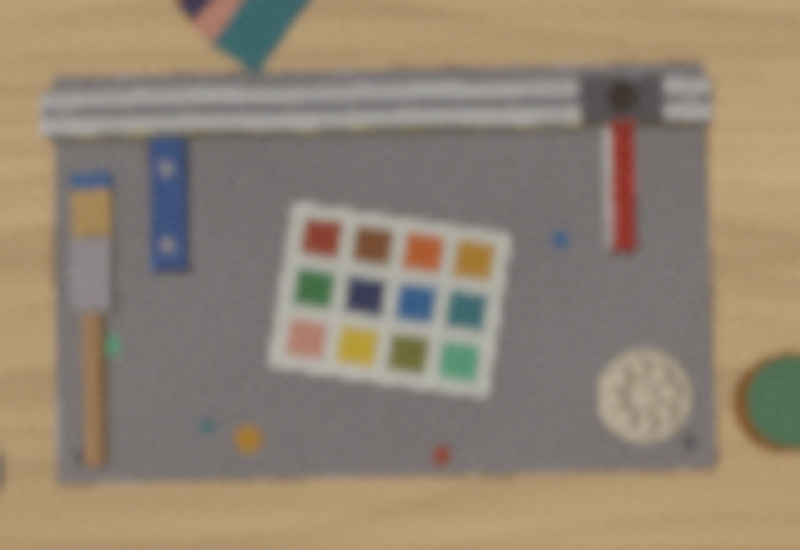

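View pics/c2.png

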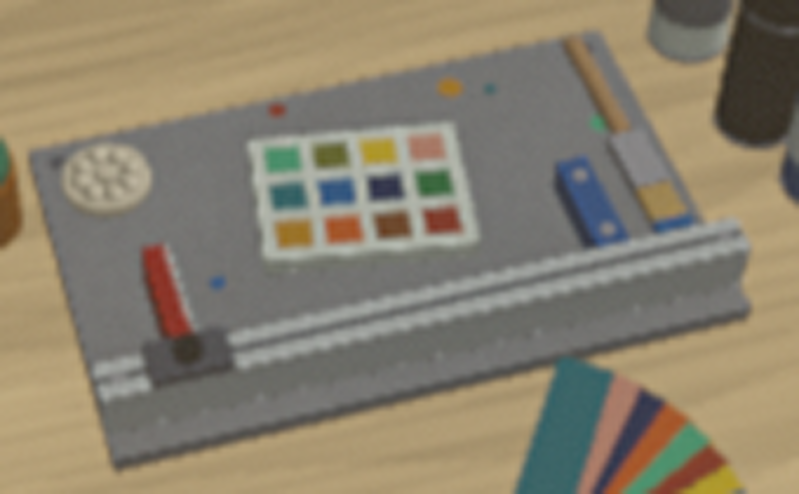

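The top crop shows the board corners at about (295,203), (512,233), (490,398), (268,368) in crop pixels (5x, offset 215,150). The board is turned clockwise in the image relative to the fence, the blue stop is at its left and the red arm with white pad at its right. The scene crop confirms it.

```bash
python3 - <<'E'
from h import *
t=grab_frame("top").astype(int)
off=np.array([215,150]); f=lambda p:(np.array(p)+.5)/5-.5+off
names={"board":([(295,203),(512,233),(490,398),(268,368)],36),"base":([(60,482),(715,465)],18),
"fencetop_near":([(42,135),(710,122)],63),"blue":([(151,270),(188,270),(188,138)],48),"red":([(612,250),(636,250),(601,248),(604,125)],63),"ros":([(644,396)],19)}
for k,(p,z) in names.items(): print(k,ray("top",f(p),z).round(1).tolist())
gray=np.median(t[235:245,300:330].reshape(-1,3),0); print(gray)
m=(np.abs(t-gray).max(2)>35); cs=big(win(m,264,322,186,232)); print("board",len(cs),rect("top",cv2.convexHull(cs)[:,0],36))
# subpixel edges of base: columns/rows
s=grab_frame("scene").astype(int)
g2=np.median(s[205:212,290:305].reshape(-1,3),0); m=(np.abs(s-g2).max(2)>35); cs=big(win(m,308,366,188,225)); print("board scene",rect("scene",cv2.convexHull(cs)[:,0],36))
h=cv2.cvtColor(t.astype(np.uint8),cv2.COLOR_RGB2HSV); 
S=h[...,1].astype(int)
# near base edge: S transition along columns
P=[]
for x in range(265,355,3):
    col=S[240:256,x]; i=np.where(col>60)[0]; i=i[i>1]
    if len(i): P.append((x,240+i[0]-.5))
w=ray("top",P,18); k=np.polyfit(w[:,1],w[:,0],1); print("near edge slope deg",np.degrees(np.arctan(k[0])),"x at y=0",k[1],np.std(w[:,0]-np.polyval(k,w[:,1])))
E
```

```text
board [[616.8, 143.8], [595.2, -13.3], [476.0, 2.3], [497.3, 162.2]]
base [[415.2, 313.8], [428.1, -160.9]]
fencetop_near [[662.3, 322.2], [672.5, -154.6]]
blue [[567.0, 245.4], [567.0, 218.9], [662.4, 220.2]]
red [[580.6, -84.4], [580.6, -101.5], [582.0, -76.6], [670.2, -78.9]]
ros [[478.1, -109.4]]
[122.  115.  113.5]
board 147 (array([546.4,  75.2]), array([159.1, 119.6]), 81.71)
board scene (array([552.5,  73.5]), array([158.6, 119.3]), 81.6)
near edge slope deg -1.5839033634465614 x at y=0 421.99872064031933 2.224369146318232
```

carry_out --pt "0 0 23.6 430 -457 94 1" --pt "0 0 23.6 430 -457 94 1" --pt "0 0 23.6 430 -457 94 1" --pt "0 0 23.6 430 -457 94 1" --pt "0 0 23.6 430 -457 94 1" --pt "0 0 23.6 430 -457 94 1" --pt "0 0 23.6 430 -457 94 1" --pt "0 0 23.6 430 -457 94 1" --pt "0 0 23.6 430 -457 94 1" --pt "0 0 23.6 430 -457 94 1" --pt "0 0 23.6 430 -457 94 1" --pt "0 0 23.6 430 -457 94 1" --pt "0 0 23.6 430 -457 94 1" --pt "0 0 23.6 430 -457 94 1" --pt "0 0 23.6 430 -457 94 1" --pt "0 0 23.6 430 -457 94 1" --pt "0 0 23.6 430 -457 94 1" --pt "0 0 23.6 430 -457 94 1"

```text
time_s: 2.1
ee_pos: [439.4, 74.0, 120.2]
ee_rot: [180.0, -0.0, 1.3]
force: [-0.0, -0.9, 0.7]
gripper_width: 90.9
gripper_force: 0.0
```

carry_out --pt "0 0 0 0 0 40 1" --pt "0 0 0 0 0 70 1" --pt "0 0 0 0 0 85 1" --pt "0 0 0 0 0 92 1" --pt "0 0 0 0 0 96 1" --pt "0 0 0 0 0 96 1"

```text
time_s: 2.7
ee_pos: [439.9, 74.7, 24.2]
ee_rot: [180.0, -0.0, 1.4]
force: [0.1, 0.8, 0.4]
gripper_width: 91.2
gripper_force: 0.0
```

```bash
python3 - <<'E'
from h import *
a=cv2.resize(grab_frame("scene")[130:260,240:420],None,fx=4.4,fy=4.4,interpolation=cv2.INTER_CUBIC)
cv2.imwrite("pics/d1.png",a[:,:,::-1])
print(state()["ee_pos"],state()["force"])
E
```

```text
[440.19339999  74.85170361  24.53654778] [-0.58109788  0.35879422 -0.16901666]
```

View pics/d1.png

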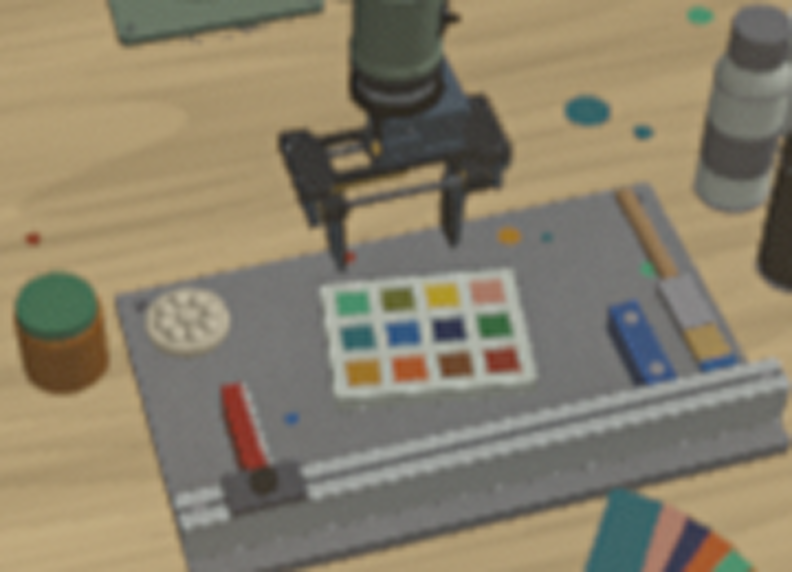

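The picture shows the open fingers standing just on the near side of the board (tips near (340,265) and (455,240)), clear of it. Next I push towards the fence.

carry_out --pt "0 0 0 10 0 0 1" --pt "0 0 0 16 0 0 1" --pt "0 0 0 21 0 0 1" --pt "0 0 0 26 0 0 1" --pt "0 0 0 31 0 0 1" --pt "0 0 0 36 0 0 1" --pt "0 0 0 41 0 0 1" --pt "0 0 0 46 0 0 1" --pt "0 0 0 51 0 0 1" --pt "0 0 0 56 0 0 1" --pt "0 0 0 61 0 0 1" --pt "0 0 0 66 0 0 1" --pt "0 0 0 71 0 0 1" --pt "0 0 0 76 0 0 1" --pt "0 0 0 80 0 0 1" --pt "0 0 0 83 0 0 1" --pt "0 0 0 83 0 0 1"

```text
time_s: 4.45
ee_pos: [523.2, 77.1, 24.0]
ee_rot: [180.0, -0.1, 1.4]
force: [-0.7, -0.2, 0.2]
gripper_width: 91.2
gripper_force: 0.0
```

```bash
cat >> h.py <<'E'
def look():
    t=grab_frame("top").astype(int); gray=np.array([122,115,113.5])
    # white board + swatches right of the blue stop, below the fence
    m=win(np.abs(t-gray).max(2)>35,255,325,187,236)
    cs=big(m); print("board",rect("top",cv2.convexHull(cs)[:,0],36))
    s=state(); print(s["time_s"],s["ee_pos"].round(1),s["ee_rot"].round(2),s["force"].round(1),s["gripper_width"])
    return t
E
python3 - <<'E'
from h import *
t=look(); cv2.imwrite("pics/e1.png",cv2.resize(t[150:260,215:375].astype(np.uint8),None,fx=5,fy=5,interpolation=cv2.INTER_CUBIC)[:,:,::-1])
E
```

```text
board (array([580.3,  57.5]), array([217. , 137.7]), 43.67)
4.5 [523.   77.1  24. ] [ 1.80e+02 -5.00e-02  1.43e+00] [ 0.1 -0.2  0.7] 91.46501406011936
```

View pics/e1.png

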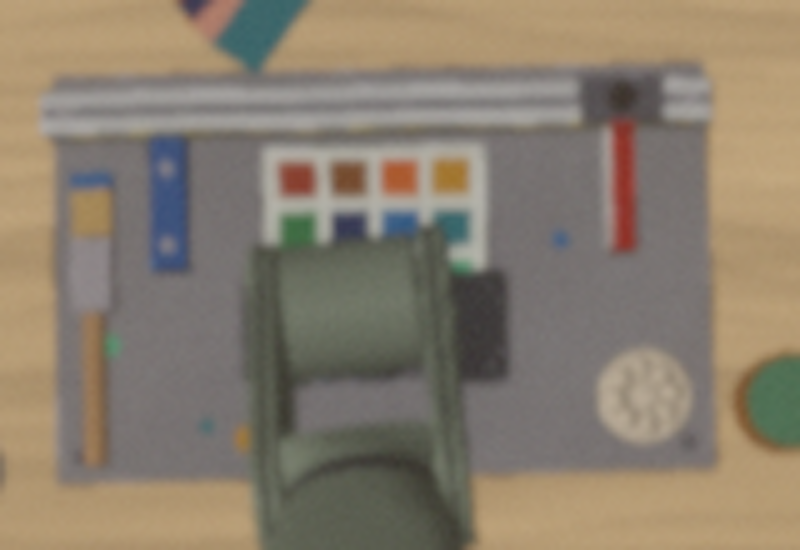

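The board is now square to the fence with a gap of about 10 mm; its left edge is at crop x≈263 and its right edge at ≈487. I continue gently to contact.

carry_out --pt "0 0 0 3 0 0 1" --pt "0 0 0 5 0 0 1" --pt "0 0 0 7 0 0 1" --pt "0 0 0 8 0 0 1" --pt "0 0 0 8 0 0 1"

```text
time_s: 5.0
ee_pos: [530.8, 77.2, 23.9]
ee_rot: [180.0, -0.0, 1.4]
force: [-0.9, -0.2, -0.5]
gripper_width: 91.4
gripper_force: 0.3
```

carry_out --pt "0 0 0 1 0 0 1" --pt "0 0 0 2 0 0 1" --pt "0 0 0 2 0 0 1"

```text
time_s: 5.3
ee_pos: [532.8, 77.3, 23.9]
ee_rot: [180.0, -0.0, 1.4]
force: [-0.6, -0.4, 0.6]
gripper_width: 91.2
gripper_force: 0.3
```

carry_out --pt "0 0 0 1 0 0 1" --pt "0 0 0 2 0 0 1" --pt "0 0 0 2 0 0 1"

```text
time_s: 5.6
ee_pos: [534.1, 77.3, 23.9]
ee_rot: [180.0, 0.1, 1.4]
force: [-2.5, 0.3, 0.7]
gripper_width: 91.6
gripper_force: 1.2
```

carry_out --pt "0 0 0 1 0 0 1" --pt "0 0 0 2 0 0 1" --pt "0 0 0 2 0 0 1"

```text
time_s: 5.9
ee_pos: [534.2, 77.3, 23.7]
ee_rot: [180.0, 0.3, 1.4]
force: [-5.7, 0.1, 5.3]
gripper_width: 91.0
gripper_force: 3.3
```

carry_out --pt "0 0 0 -20 0 0 1" --pt "0 0 0 -20 0 -50 1" --pt "0 0 0 -20 0 -80 1" --pt "0 0 0 20 40 -80 -1" --pt "0 0 0 50 80 -80 -1" --pt "0 0 0 71 104 -80 -1" --pt "0 0 0 71 104 -80 -1" --pt "0 0 0 71 104 -80 -1" --force 10

```text
time_s: 6.7
ee_pos: [610.6, -25.4, 103.6]
ee_rot: [-180.0, -0.0, 1.3]
force: [-0.5, 0.0, -0.2]
gripper_width: 53.9
gripper_force: 0.0
```

```bash
python3 - <<'E'
from h import *
t=look(); cv2.imwrite("pics/f1.png",cv2.resize(t[150:260,215:375].astype(np.uint8),None,fx=5,fy=5,interpolation=cv2.INTER_CUBIC)[:,:,::-1])
E
```

```text
board (array([588.6, 109.8]), array([ 79.9, 108.7]), 0.1)
6.75 [609.8 -24.6 103.6] [-1.7998e+02  2.0000e-02  1.4000e+00] [-0.6  1.2 -0.6] 50.366479881668354
```

View pics/f1.png

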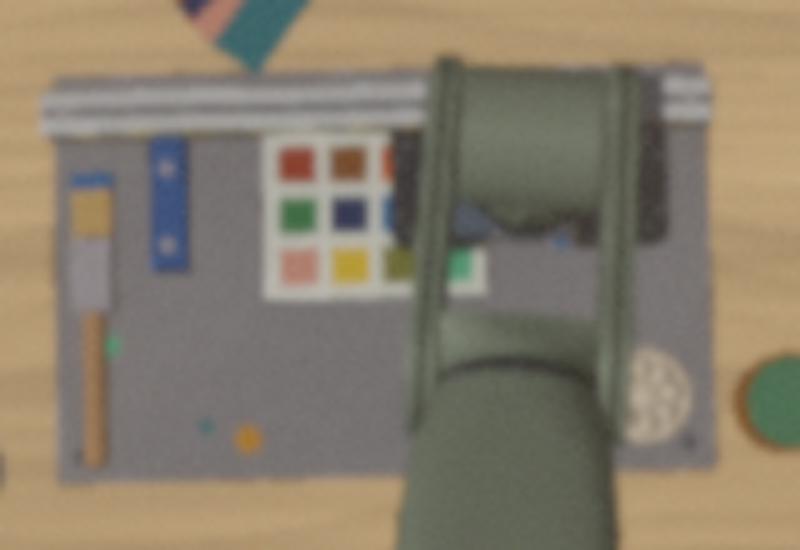

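The board lies against the fence, its left edge at crop x≈263 and the blue stop's face at 188 (about 54 mm left to go). Its right edge is at ≈487, and the hand is above the gap. I shut the fingers, then go down.

carry_out --pt "0 0 0 0 0 0 -1" --pt "0 0 0 0 0 0 -1" --pt "0 0 0 0 0 0 -1" --pt "0 0 0 0 0 0 -1" --pt "0 0 0 0 0 0 -1" --pt "0 0 0 0 0 0 -1" --pt "0 0 0 0 0 0 -1" --pt "0 0 0 0 0 0 -1" --pt "0 0 0 0 0 20 -1"

```text
time_s: 7.65
ee_pos: [612.4, -25.0, 86.3]
ee_rot: [180.0, -0.4, 1.4]
force: [0.7, -0.2, 0.5]
gripper_width: 0.2
gripper_force: 0.0
```

carry_out --pt "0 0 0 0 0 30 -1" --pt "0 0 0 0 0 45 -1" --pt "0 0 0 0 0 55 -1" --pt "0 0 0 0 0 60 -1" --pt "0 0 0 0 0 60 -1"

```text
time_s: 8.15
ee_pos: [610.1, -24.8, 23.7]
ee_rot: [180.0, 0.0, 1.4]
force: [-0.5, 0.5, 0.1]
gripper_width: 0.8
gripper_force: 0.0
```

carry_out --pt "0 0 0 0 -6 0 -1" --pt "0 0 0 0 -11 0 -1" --pt "0 0 0 0 -15 0 -1" --pt "0 0 0 0 -19 0 -1" --pt "0 0 0 0 -23 0 -1" --pt "0 0 0 0 -27 0 -1" --pt "0 0 0 0 -31 0 -1" --pt "0 0 0 0 -35 0 -1" --pt "0 0 0 0 -39 0 -1" --pt "0 0 0 0 -43 0 -1" --pt "0 0 0 0 -47 0 -1" --pt "0 0 0 0 -51 0 -1" --pt "0 0 0 0 -55 0 -1" --pt "0 0 0 0 -58 0 -1" --pt "0 0 0 0 -60 0 -1" --pt "0 0 0 0 -60 0 -1"

```text
time_s: 9.75
ee_pos: [608.5, 35.7, 23.8]
ee_rot: [-180.0, 0.0, 1.4]
force: [-0.3, 0.5, 0.3]
gripper_width: 0.5
gripper_force: 0.0
```

carry_out --pt "0 0 0 0 -2 0 -1" --pt "0 0 0 0 -4 0 -1" --pt "0 0 0 0 -5 0 -1" --pt "0 0 0 0 -6 0 -1" --pt "0 0 0 0 -6 0 -1"

```text
time_s: 10.25
ee_pos: [608.3, 41.4, 23.8]
ee_rot: [-180.0, 0.0, 1.4]
force: [-1.0, -0.8, 0.0]
gripper_width: 0.5
gripper_force: 0.1
```

carry_out --pt "0 0 0 0 -1 0 -1" --pt "0 0 0 0 -2 0 -1" --pt "0 0 0 0 -2 0 -1"

```text
time_s: 10.55
ee_pos: [608.3, 43.3, 23.9]
ee_rot: [-180.0, 0.0, 1.4]
force: [-0.3, 0.3, -0.6]
gripper_width: 0.3
gripper_force: 0.1
```

carry_out --pt "0 0 0 0 -1 0 -1" --pt "0 0 0 0 -2 0 -1" --pt "0 0 0 0 -2 0 -1"

```text
time_s: 10.85
ee_pos: [608.3, 45.3, 23.9]
ee_rot: [-180.0, -0.0, 1.4]
force: [0.6, -0.9, -0.3]
gripper_width: 0.5
gripper_force: 0.1
```

carry_out --pt "0 0 0 0 -1 0 -1" --pt "0 0 0 0 -2 0 -1" --pt "0 0 0 0 -2 0 -1"

```text
time_s: 11.15
ee_pos: [608.3, 47.3, 24.0]
ee_rot: [180.0, -0.0, 1.4]
force: [-0.0, -0.7, -0.1]
gripper_width: 0.7
gripper_force: 0.1
```

carry_out --pt "0 0 0 0 -1 0 -1" --pt "0 0 0 0 -2 0 -1" --pt "0 0 0 0 -2 0 -1"

```text
time_s: 11.45
ee_pos: [608.2, 49.3, 24.0]
ee_rot: [-180.0, -0.0, 1.4]
force: [0.4, -0.2, -0.6]
gripper_width: 0.1
gripper_force: 0.2
```

carry_out --pt "0 0 0 0 -1 0 -1" --pt "0 0 0 0 -2 0 -1" --pt "0 0 0 0 -2 0 -1"

```text
time_s: 11.75
ee_pos: [608.4, 50.2, 24.0]
ee_rot: [179.9, -0.0, 1.5]
force: [0.9, -5.2, -0.1]
gripper_width: 0.9
gripper_force: 2.5
```

```bash
python3 - <<'E'
from h import *
t=look(); cv2.imwrite("pics/g1.png",cv2.resize(t[150:260,215:375].astype(np.uint8),None,fx=5,fy=5,interpolation=cv2.INTER_CUBIC)[:,:,::-1])
E
```

```text
board (array([588.3,  72.7]), array([106.5,  76.3]), 87.63)
11.8 [608.4  50.2  24. ] [ 1.7991e+02 -2.0000e-02  1.4600e+00] [ 1.  -5.6 -0.9] 0.3222084312140283
```

View pics/g1.png

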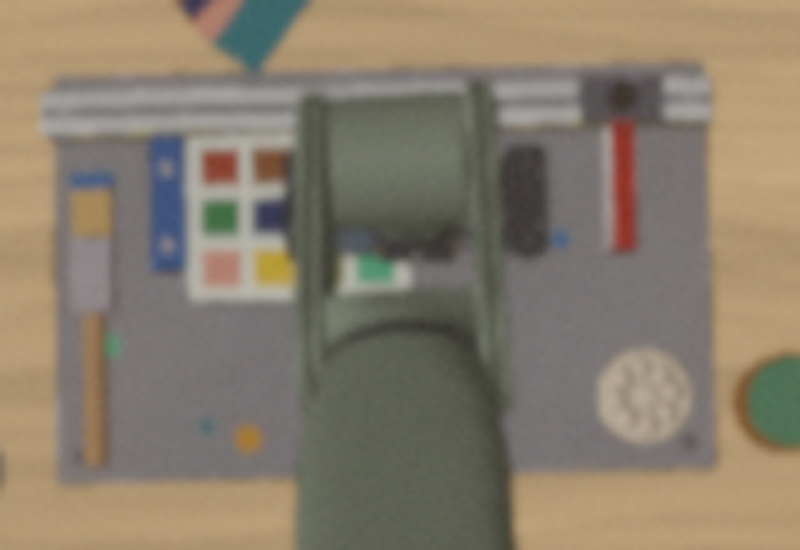

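The board's left edge now touches the blue stop (crop x≈188) and its far edge the fence. I press it once more against the fence with both fingers, then check the corner.

carry_out --pt "0 0 0 0 10 0 -1" --pt "0 0 0 0 20 0 -1" --pt "0 0 0 0 20 -45 -1" --pt "0 0 0 0 20 -80 -1" --pt "0 0 0 -30 -15 -80 1" --pt "0 0 0 -60 -50 -80 1" --pt "0 0 0 -91 -91 -80 1" --pt "0 0 0 -91 -91 -80 1" --pt "0 0 0 -91 -91 -80 1" --pt "0 0 0 -91 -91 -80 1" --pt "0 0 0 -91 -91 -80 1" --pt "0 0 0 -91 -91 -80 1" --pt "0 0 0 -91 -91 -80 1" --pt "0 0 0 -91 -91 -80 1" --pt "0 0 0 -91 -91 -80 1" --pt "0 0 0 -91 -91 -80 1"

```text
time_s: 13.4
ee_pos: [515.0, 139.8, 103.9]
ee_rot: [180.0, -0.0, 1.4]
force: [0.1, 0.3, -0.2]
gripper_width: 90.5
gripper_force: 0.0
```

carry_out --pt "0 0 0 0 0 35 1" --pt "0 0 0 0 0 60 1" --pt "0 0 0 0 0 74 1" --pt "0 0 0 0 0 80 1" --pt "0 0 0 5 0 80 1" --pt "0 0 0 10 0 80 1" --pt "0 0 0 13 0 80 1" --pt "0 0 0 16 0 80 1" --pt "0 0 0 18 0 80 1" --pt "0 0 0 18 0 80 1"

```text
time_s: 14.4
ee_pos: [532.6, 140.3, 24.1]
ee_rot: [180.0, 0.1, 1.4]
force: [-1.7, 0.7, 1.4]
gripper_width: 90.9
gripper_force: 0.9
```

carry_out --pt "0 0 0 1 0 0 1" --pt "0 0 0 2 0 0 1" --pt "0 0 0 2 0 0 1"

```text
time_s: 14.7
ee_pos: [532.6, 140.2, 23.7]
ee_rot: [180.0, 0.3, 1.4]
force: [-6.5, 1.0, 4.5]
gripper_width: 91.3
gripper_force: 3.2
```

carry_out --pt "0 0 0 -15 0 0 1" --pt "0 0 0 -20 0 0 1" --pt "0 0 0 -20 0 -45 1" --pt "0 0 0 -20 0 -90 1" --pt "0 0 0 -5 40 -90 -1" --pt "0 0 0 10 85 -90 -1" --pt "0 0 0 25 130 -90 -1" --pt "0 0 0 40 175 -90 -1" --pt "0 0 0 55 220 -90 -1" --pt "0 0 0 70 255 -90 -1" --pt "0 0 0 79 270 -90 -1" --pt "0 0 0 79 270 -90 -1" --pt "0 0 0 79 270 -90 -1" --pt "0 0 0 79 270 -90 -1" --pt "0 0 0 79 270 -90 -1" --pt "0 0 0 79 270 -90 -1" --pt "0 0 0 79 270 -90 -1" --pt "0 0 0 79 270 -90 -1"

```text
time_s: 16.5
ee_pos: [620.6, -127.2, 114.1]
ee_rot: [180.0, -0.0, 1.5]
force: [0.6, -0.3, -0.3]
gripper_width: 0.6
gripper_force: 0.0
```

```bash
python3 - <<'E'
from h import *
t=look(); cv2.imwrite("pics/h1.png",cv2.resize(t[150:260,215:375].astype(np.uint8),None,fx=5,fy=5,interpolation=cv2.INTER_CUBIC)[:,:,::-1])
E
```

```text
board (array([588.5, 136.8]), array([ 79.9, 148.7]), 0.1)
16.55 [ 620.6 -127.3  114.1] [ 1.7999e+02 -1.0000e-02  1.4500e+00] [ 0.5 -0.4  0.9] 0.5081291357612666
```

View pics/h1.png

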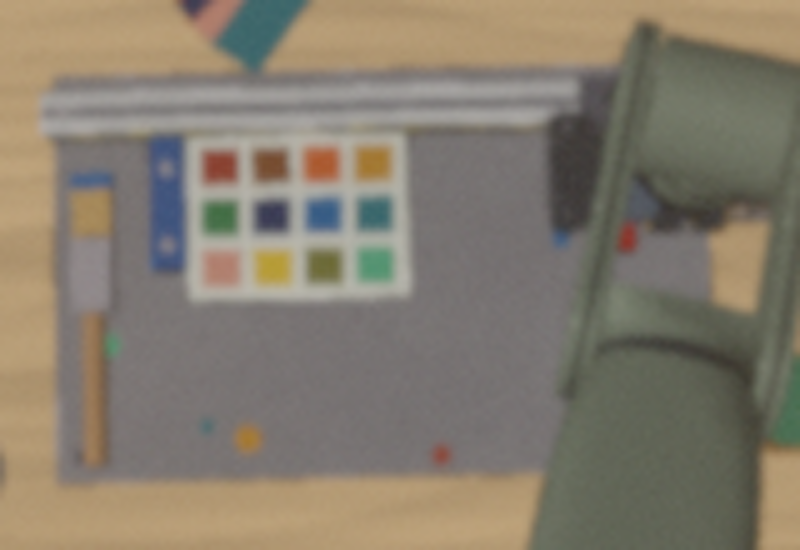

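The board sits square in the corner (left edge on the blue stop at crop x≈187, right edge ≈408). The hand is behind the red arm, so I go down and push the stop.

carry_out --pt "0 0 0 0 0 35 -1" --pt "0 0 0 0 0 60 -1" --pt "0 0 0 0 0 75 -1" --pt "0 0 0 0 0 82 -1" --pt "0 0 0 0 0 82 -1" --pt "0 0 0 0 -7 82 -1" --pt "0 0 0 0 -12 82 -1" --pt "0 0 0 0 -16 82 -1" --pt "0 0 0 0 -20 82 -1" --pt "0 0 0 0 -24 82 -1" --pt "0 0 0 0 -28 82 -1" --pt "0 0 0 0 -32 82 -1" --pt "0 0 0 0 -32 82 -1"

```text
time_s: 17.85
ee_pos: [619.7, -94.8, 31.9]
ee_rot: [-180.0, 0.0, 1.4]
force: [1.0, -0.0, -0.4]
gripper_width: 0.2
gripper_force: 0.1
```

carry_out --pt "0 0 0 0 -5 0 -1" --pt "0 0 0 0 -10 0 -1" --pt "0 0 0 0 -15 0 -1" --pt "0 0 0 0 -20 0 -1" --pt "0 0 0 0 -25 0 -1" --pt "0 0 0 0 -30 0 -1" --pt "0 0 0 0 -35 0 -1" --pt "0 0 0 0 -40 0 -1" --pt "0 0 0 0 -45 0 -1" --pt "0 0 0 0 -50 0 -1" --pt "0 0 0 0 -50 0 -1"

```text
time_s: 18.95
ee_pos: [618.4, -44.6, 31.9]
ee_rot: [-180.0, 0.0, 1.4]
force: [-0.5, 0.2, -0.4]
gripper_width: 0.8
gripper_force: 0.0
```

```bash
python3 - <<'E'
from h import *
s=grab_frame("scene"); h=cv2.cvtColor(s,cv2.COLOR_RGB2HSV)
H,S,V=[h[...,i].astype(int) for i in range(3)]
# predicted arm tip (near end) position now vs start
print(proj("scene",[[582,-93,63],[582,-33,63]]).round())
m=((H<6)|(H>174))&(S>140)&(V>100); cs=big(win(m,275,330,205,255)); print(cs.min(0),cs.max(0),cs.mean(0),ray("scene",cs.mean(0),63))
cv2.imwrite("pics/i1.png",cv2.resize(s[165:270,260:430],None,fx=4.7,fy=4.7,interpolation=cv2.INTER_CUBIC)[:,:,::-1])
E
```

```text
[[292. 216.]
 [309. 212.]]
[314 220] [320 231] [316.19230769 225.88461538] [[646.03410048 -24.62900331]]
```

View pics/i1.png

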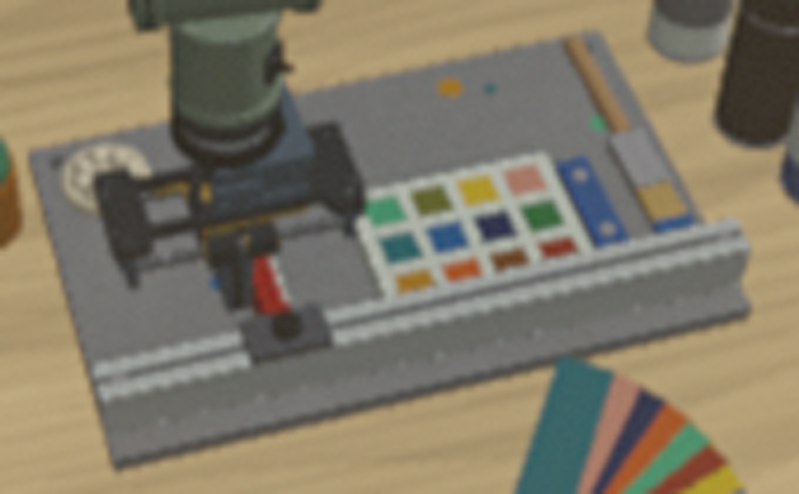

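The picture shows the finger against the red arm's back at about (240,280), the stop moving with it and the board still seated. I continue.

carry_out --pt "0 0 0 0 -5 0 -1" --pt "0 0 0 0 -10 0 -1" --pt "0 0 0 0 -15 0 -1" --pt "0 0 0 0 -20 0 -1" --pt "0 0 0 0 -25 0 -1" --pt "0 0 0 0 -30 0 -1" --pt "0 0 0 0 -35 0 -1" --pt "0 0 0 0 -40 0 -1" --pt "0 0 0 0 -45 0 -1" --pt "0 0 0 0 -50 0 -1" --pt "0 0 0 0 -54 0 -1" --pt "0 0 0 0 -58 0 -1" --pt "0 0 0 0 -61 0 -1" --pt "0 0 0 0 -64 0 -1" --pt "0 0 0 0 -64 0 -1"

```text
time_s: 20.5
ee_pos: [617.1, 19.0, 32.0]
ee_rot: [-180.0, -0.0, 1.4]
force: [-0.7, -0.1, -0.1]
gripper_width: 0.3
gripper_force: 0.0
```

carry_out --pt "0 0 0 0 -1 0 -1" --pt "0 0 0 0 -2 0 -1" --pt "0 0 0 0 -3 0 -1" --pt "0 0 0 0 -4 0 -1" --pt "0 0 0 0 -5 0 -1"

```text
time_s: 21.0
ee_pos: [617.0, 23.4, 32.0]
ee_rot: [180.0, -0.0, 1.4]
force: [0.1, -2.5, -0.4]
gripper_width: 0.6
gripper_force: 1.0
```

carry_out --pt "0 0 0 0 -1 0 -1" --pt "0 0 0 0 -2 0 -1" --pt "0 0 0 0 -2 0 -1"

```text
time_s: 21.3
ee_pos: [616.9, 25.6, 32.0]
ee_rot: [-180.0, -0.0, 1.4]
force: [-0.0, -1.2, -0.3]
gripper_width: 0.4
gripper_force: 0.7
```

carry_out --pt "0 0 0 0 -1 0 -1" --pt "0 0 0 0 -2 0 -1" --pt "0 0 0 0 -2 0 -1"

```text
time_s: 21.6
ee_pos: [616.9, 27.5, 32.0]
ee_rot: [-180.0, -0.0, 1.4]
force: [-0.2, -1.3, -0.1]
gripper_width: 0.6
gripper_force: 0.7
```

carry_out --pt "0 0 0 0 -1 0 -1" --pt "0 0 0 0 -2 0 -1" --pt "0 0 0 0 -2 0 -1"

```text
time_s: 21.9
ee_pos: [616.9, 28.8, 32.0]
ee_rot: [179.9, -0.0, 1.4]
force: [0.1, -4.2, -0.0]
gripper_width: 0.6
gripper_force: 2.3
```

carry_out --pt "0 0 0 0 -1 0 -1" --pt "0 0 0 0 -2 0 -1" --pt "0 0 0 0 -2 0 -1"

```text
time_s: 22.2
ee_pos: [616.9, 28.9, 32.0]
ee_rot: [179.8, -0.0, 1.5]
force: [0.3, -12.1, 1.3]
gripper_width: 0.3
gripper_force: 5.5
```

Firm contact (12 N, no further travel). Now I retreat and check.

carry_out --pt "0 0 0 0 10 0 -1" --pt "0 0 0 0 30 0 -1" --pt "0 0 0 0 30 -45 -1" --pt "0 0 0 0 30 -90 -1" --pt "0 0 0 -20 70 -120 -1" --pt "0 0 0 -40 115 -140 -1" --pt "0 0 0 -60 160 -150 -1" --pt "0 0 0 -80 205 -150 -1" --pt "0 0 0 -100 250 -150 -1" --pt "0 0 0 -100 250 -150 -1" --pt "0 0 0 -100 250 -150 -1"

```text
time_s: 23.3
ee_pos: [522.5, -221.6, 181.9]
ee_rot: [-179.9, -0.0, 1.2]
force: [-0.0, -0.2, 0.2]
gripper_width: 0.4
gripper_force: 0.0
```

```bash
python3 - <<'E'
from h import *
t=look(); h=cv2.cvtColor(t.astype(np.uint8),cv2.COLOR_RGB2HSV); H,S,V=[h[...,i].astype(int) for i in range(3)]
w=big(win((V>150)&(S<45)|(S>100),253,296,181,215))
print("board+? px",w.min(0),w.max(0))
red=big(win(((H<10)|(H>170))&(S>120),293,312,165,205)); print("red",rect("top",red,63),red.min(0),red.max(0))
print("red seen from seated model (y -y side +12):",proj("top",[[610,52,63],[610,60,36],[610,219,36]]).round(1).tolist())
for y in (180,188,196,203): print(y,"V",V[y,290:306].tolist(),"S",S[y,290:306].tolist())
for y in (190,200): print(y,"left V",V[y,246:258].tolist(),"S",S[y,246:258].tolist())
# tops of swatch grid: orientation via swatch centroids
m=win(((S>75)&(V>40)).astype(np.uint8),253,296,178,208)
n,l,st,c=cv2.connectedComponentsWithStats(m); c=np.array([c[i] for i in range(1,n) if 15<st[i,4]<70]); print(len(c)); r=ray("top",c,36); print(r.round(1).tolist())
E
```

```text
board (array([588.5, 127.9]), array([ 79.9, 166.7]), 0.1)
23.35 [ 523.  -220.6  181.9] [-1.7991e+02 -3.0000e-02  1.3500e+00] [ 0.8  0.  -0.7] 0.5848372649811568
board+? px [253 181] [295 209]
red (array([623.7,  49.1]), array([89.7, 10.7]), 0.28) [298 175] [301 200]
red seen from seated model (y -y side +12): [[298.7, 191.3], [296.8, 192.1], [252.8, 192.0]]
180 V [164, 164, 166, 170, 176, 176, 170, 153, 145, 141, 137, 126, 120, 120, 120, 119] S [152, 146, 118, 69, 30, 17, 29, 73, 148, 175, 160, 109, 45, 15, 11, 13]
188 V [160, 161, 163, 166, 174, 178, 176, 164, 152, 145, 141, 134, 122, 119, 120, 119] S [11, 13, 13, 14, 13, 16, 30, 79, 149, 176, 172, 129, 63, 24, 13, 11]
196 V [148, 148, 152, 162, 172, 179, 177, 163, 149, 144, 147, 141, 126, 119, 119, 118] S [19, 19, 18, 13, 13, 14, 29, 66, 137, 174, 175, 150, 81, 26, 13, 13]
203 V [146, 147, 149, 158, 171, 174, 165, 140, 121, 120, 121, 120, 119, 119, 120, 119] S [105, 104, 91, 47, 19, 15, 14, 15, 13, 11, 13, 13, 11, 11, 13, 11]
190 left V [124, 122, 123, 125, 125, 130, 144, 167, 171, 157, 142, 134] S [109, 121, 116, 122, 112, 69, 9, 12, 16, 26, 41, 46]
200 left V [126, 128, 128, 129, 129, 130, 143, 168, 180, 180, 178, 178] S [89, 62, 50, 65, 91, 73, 12, 12, 26, 40, 56, 62]
11
[[646.2, 124.5], [646.5, 88.1], [643.8, 199.2], [644.6, 162.3], [606.9, 198.0], [608.2, 122.7], [610.3, 86.3], [569.8, 197.4], [570.3, 160.0], [570.6, 122.4], [572.5, 85.8]]
```

```bash
python3 -c "
from workcell import workorder
print(workorder.job_done())"
```

```text
the job is handed in; nothing more can be done
None
```

The board is registered: flat against the fence, up against the blue stop, with the red stop's pad pressed against its other side. Before the hand-in at about 23 s, camera and force readings agreed with that, but the hand-in gave no verdict.

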